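# Switch the drying box to green and hold it against the sprung stop for screwing down

## Task

Turn the dial on top of the white drying box to the green dot, then slide the box, flat on the table, squarely against the middle of the sprung aluminium stop and press it there steadily with about 10 N, never shoving hard, so that I can screw down its tab. Keep that push up for a few seconds and finish while still holding the box pressed, with the dial still on green. Leave the vase and the two battery trays alone.

Things in the scene. Friction and masses are not known exactly. Their poses are not given: they have to be found in the camera images.
- dryer_center (a point): Centre of the loose white drying box (0.55 kg; 100 x 60 x 45 mm in its x, y, z), 22.5 mm above its underside. It stands on the table and can be gripped across its 60 mm width. Its plain +x end goes against the stop; a steel tab (34 mm wide, 3 mm thick) sticks 17 mm out of the -x end along the table. The dial is on top, 12 mm towards +x; a flat dummy button (3 mm high) 34 mm towards -x
- dial_grip (a point): Middle of the dial's black grip bar, on the dial's axis, 59.5 mm above the table. The bar is 32 mm long, 10 mm thick and stands from 49 to 70 mm above the table, on a grey disc 34 mm across and 4 mm high on the box top. Its x axis runs along the bar towards the end with the white line (the pointer), its z axis is up
- selector (a joint): Dial angle in rad from the box's +x axis to the pointer, counter-clockwise from above positive. It clicks into four detents, marked by coloured dots on the box top: red -0.9, green -0.3, blue 0.3, yellow 0.9; end stops at -1.05 and 1.05. It starts at (rarely between) blue or yellow. Takes about 0.03 N m to turn past a click; the loose box may twist a little with it
- strip_face (a point): Middle of the near face of the aluminium stop strip (150 mm wide in y, 42 high, 10 thick, 5 clear of the table, blue band in the middle), 22.5 mm above the table; moves with it. Its x axis points into the stop, the way to push; the box is square and central when its x axis and centre lie on this axis. The strip slides on pins before a fixed wooden ledge, 50 mm behind the untouched face
- strip_plate (a joint): How far the stop strip is pushed in along its x, in m: 0 untouched, 0.030 at its end stop. Its spring pushes back with 0.8 N per mm, so 10 N is about 0.0125
- vase: Blue ceramic vase, 92 mm across and 165 mm high, free standing, fragile; leave alone. Origin: middle of its underside
- tray_brown: Brown battery tray, 97 x 132 x 24 mm (x, y, z), the lower of the stack; leave alone. Origin: middle of its underside
- tray_orange: Orange battery tray, 85 x 120 x 24 mm, stacked on the brown one; leave alone. Origin: middle of its underside
Things that resemble listed ones, but are neither listed nor needed, are in the scene too. Of the things that look like the part that bears dryer_center, the smaller one is meant. Leave any pink look-alike of the part that bears strip_face alone.

How it is judged:
On the way, in this order (a step that is already met when the one before it is completed fails the run):
1. the dial clicks in at the green dot (value of joint selector between -0.42 and -0.18 rad), for 0.3 s.
2. the box is pressed against the stop with 6 to 14 N for 2 s, dial on green (all of step 1 and contact force between dryer and strip_plate between 6 and 14 N), for 2 s.
At the end, for the whole second after the job is handed in: The robot still presses the box on the stop strip with 6 to 14 N (strip 6 to 19 mm in): at rest, flat (under 6 mm up, tilt under 0.08 rad), +x face on the strip, square within 0.1 rad, within 12 mm of its middle, dial within 0.12 rad of green; vase and trays within 20 mm of their start (all of step 2 and value of joint strip_plate between 0.006 and 0.019 m and (contact force between dryer and the fingers above 2 N or contact force between dryer and the arm above 2 N) and angle between the x axis of dryer_center and the x axis of strip_face, either way round below 0.1 rad and y of dryer_center in the frame of strip_face between -0.012 and 0.012 m and x of dryer_center in the frame of strip_face between -0.055 and -0.045 m and height (world z) of dryer_center below 0.0285 m and angle between dryer_center's own z axis and vertical below 0.08 rad and linear speed of dryer below 0.01 m/s and distance of each of vase, tray_brown, tray_orange from where it was at the start of the episode below 0.02 m); the arm keeps its last pose, push and grip.
It fails at once if the box is shoved against the stop with more than 21 N (contact force between dryer and strip_plate above 21 N).
It fails at once if the vase is pushed or tipped (distance of vase from where it was at the start of the episode above 0.02 m or angle between vase's own z axis and vertical above 0.2 rad).
It fails at once if a battery tray is moved (distance of any of tray_brown, tray_orange from where it was at the start of the episode above 0.02 m).
It also fails if it takes over 72 s, if anything falls off the work surface, if the arm or the gripper's body presses on something with over 40 N, if the wrist force passes 120 N, or if a joint passes its speed limit or range.

## Robot

A 7-joint arm with a two-finger parallel gripper is mounted at the origin on the work surface. World frame = base frame: x ahead of the robot, y to its left, z up, the work surface at z = 0. Lengths are in m, angles in rad, forces in N, time in s.
With the tool pointing down it reaches from about 0.425 to 0.875 m from the base axis. Payload 8.4 kg.
Tool frame: the origin (TCP) lies at the very end of the fingers, on their centre line; the grasp point (between the pads) lies 19 mm behind it (env.hold_point_z is the distance from the TCP to the grasp point, in m); z points along the fingers, y is the line along which they close (so a half turn about z gives the same grasp; the last joint's range is limited). The gripper opens to 87 mm and grips with 3 to 60 N. Pads are 19 mm wide; open, the fingers measure 117 mm over their backs; the gripper's body (75 mm by 190 mm) begins 51 mm behind the grasp point.
Start: joints at [-1.369, 0.333, 0.04, 1.465, -0.013, 1.343, -0.059], TCP at [0.193, 0.621, 0.189] pointing down, gripper open.
Joint ranges: [-2.58, 2.58], [-0.38, 2.09], [-1.3, 1.39], [0.25, 2.4], [-1.5, 4.64], [0.08, 2.09], [-2.65, 2.65]. Speed limits (rad/s): [2.22, 2.22, 2.79, 2.79, 3.14, 3.14, 3.14].

## Interface

Orientations are given as a unit quaternion [x, y, z, w].
In Python, from workcell import env, viewer gives the robot as it stands.
- The arm moves only by the tool jog_arm, never from a script. Its argument "moves" is a list of rows, each a list of 5 numbers: the shift along the tool's x, y, z in mm, then the turn about the tool's z in degrees, then the finger opening in mm, from 0 to 87. A call has 1 to 20 rows; each row shifts and turns the commanded pose from where the row before left it, along the tool's axes as they then stand; what a row does not reach is not made up. A row lasts 1/8 s, in which the tool goes at most 62.5 mm and 10.7 degrees, less where a joint would pass 70% of its speed; a pose out of reach is approached as far as the arm can. A call with a gripper value outside its range is refused whole. The fingers move at their own pace and stop on an object; "squeeze" is the grip in N (left out, the last holds). Time passes only in rows, so rows that do not move let the fingers close. It gives the time, the measured TCP pose, the force, the opening and the grip force at its end, in the units of the state.
- env.get_state(): the state, without advancing time (a new reading comes with each control period).
- viewer.get_image(name): name is "scene" or "side" or "wrist"; returns the picture (384x512x3 uint8, blue, green, red); there is no depth.
- viewer.camera_model(name): a dict with "mtx" (3x3 intrinsics, pixels), "xyz" and "rotation" of the camera in the world; the wrist camera has in their place "mount" (4x4, takes a point from camera to tool coordinates, whose origin is the TCP and whose axes are the flange's). Camera axes: x right, y down, z forward; pixel columns grow to the right and rows downward; lengths in m; the calibration is good to about 2 mm. A picture is of the moment at which its call begins: read the wrist's pose just before it. camera_model takes no time and is no camera call.
- env.sign_off(): hands the job in; it is judged then, once.
Trained networks look in the newest picture that a camera, given by its name, has taken for a name from the list of things; names that differ only in an ending like _2 or _b are one class to them, and where a whole thing is asked for, a point or a joint stands for the part that bears it (a point fixed in the world has none). Each returns a list of dicts, best first, with "p" (0 to 1); they miss things now and then, are a little off and sometimes report something else, mostly with a low value. They report only what shows in the picture. A call takes as long as a camera call. They do not tell look-alikes from the thing itself.
- viewer.search_frame(camera, name): "rect" ([left, top, right, bottom] as shares, 0 to 1, of the picture: columns of its width, rows of its height, round what is visible of it).
- viewer.outline_of(camera, name): "region" (384x512 bool, what is visible of it) and "rect" ([left, top, right, bottom] as shares, 0 to 1, of the picture: columns of its width, rows of its height, round what is visible of it).
The state is a dict: "t": time; "qpos": joint angles; "joint_velocities": joint speeds; "joint_efforts": joint torques, N m; "tcp_pos": TCP position; "eef_rot": TCP orientation; "ft_force": force on the tool from outside, world axes, zero at the start; "torque": the same for the moment, N m; "opening": finger opening in m; "gripper_force": force on a finger pad.
Only numpy, scipy, OpenCV 4.12 (cv2) and the standard library are available. Lean on these libraries where they do the work, as an engineer would, in place of code of your own. Each camera call takes 0.05 s, during which the arm holds its last target. There are 200 camera calls.

## Working session

There is one attempt and no reset: what is moved stays moved. The work goes in short steps, Python scripts to look and compute and a tool call to move; the robot and the scene stay as the last step left them, time stands still between calls to the robot, and variables do not carry over. Pictures are saved under pics/ and viewed, at most 10 in all, crops included, and the job is handed in when it is done.

Besides the shell and the picture viewer there is one more tool, called after "Request:" by a JSON object that holds its "api" and its "payload". jog_arm: Moves the arm, as the interface text tells. Its arguments: {"type":"object","properties":{"moves":{"type":"array","items":{"type":"array","items":{"type":"number"}}},"squeeze":{"type":"number"}},"required":["moves"]}

```bash
mkdir -p pics; ls; cat > h.py <<'E'
from workcell import env, viewer
import numpy as np, cv2
from scipy.spatial.transform import Rotation as R
def cam(n,st=None):
    m=viewer.camera_model(n); K=np.array(m["mtx"])
    if "mount" in m:
        st=st or env.get_state()
        T=np.eye(4);T[:3,:3]=R.from_quat(st["eef_rot"]).as_matrix();T[:3,3]=st["tcp_pos"]
        C=T@np.array(m["mount"]);return K,C[:3,3],C[:3,:3]
    r=np.array(m["rotation"])
    if r.shape!=(3,3): r=R.from_quat(r).as_matrix()
    return K,np.array(m["xyz"]),r
def toz(c,uv,z):
    K,p,r=c; d=np.atleast_2d(uv).astype(float)
    d=np.c_[d,np.ones(len(d))]@np.linalg.inv(K).T@r.T
    return p+d*((z-p[2])/d[:,2])[:,None]
def proj(c,X):
    K,p,r=c; q=(np.atleast_2d(X)-p)@r@K.T
    return q[:,:2]/q[:,2:]
E
python3 - <<'E'
from h import *
st=env.get_state();print(st)
ims=[]
for n in("scene","side","wrist"):
    im=viewer.get_image(n);cv2.imwrite(f"pics/{n}0.png",im);ims.append(im)
    c=cam(n,st);print(n,c[0][0,0],c[1].round(3),c[2][:,2].round(2))
    for o in("dryer_center","dial_grip","strip_face","vase","tray_brown"):
        for d in viewer.search_frame(n,o)[:3]:
            r=np.array(d["rect"])*[512,384,512,384];print(n,o,round(d["p"],2),r.round())
cv2.imwrite("pics/a.png",cv2.resize(ims[0],(800,600),interpolation=cv2.INTER_CUBIC))
cv2.imwrite("pics/b.png",cv2.resize(ims[1],(800,600),interpolation=cv2.INTER_CUBIC))
E
```

```text
pics
{'t': 0.0, 'qpos': array([-1.36922885,  0.3339202 ,  0.03989406,  1.46630398, -0.01340909,
        1.34329563, -0.0584777 ]), 'joint_velocities': array([-0.00033181, -0.00117616, -0.00052789,  0.00016006, -0.00127889,
        0.00072735, -0.0013333 ]), 'joint_efforts': array([ 1.74839392e-04, -6.56357288e+01,  1.33540213e+00, -4.03803420e+01,
       -5.96567220e-02,  4.45946690e-02,  1.74156507e-04]), 'tcp_pos': array([0.19244647, 0.62029213, 0.18823759]), 'eef_rot': array([ 1.49825679e-01,  9.88712080e-01, -8.27528227e-04, -6.94345468e-05]), 'ft_force': array([-0.07273172, -0.3778104 ,  0.25323673]), 'torque': array([ 0.05338728, -0.0791165 ,  0.02075702]), 'gripper_force': 0.0, 'opening': 0.08704127996253119}
scene 375.713735317559 [ 1.547 -0.281  0.895] [-0.74  0.2  -0.64]
scene dryer_center 0.91 [244. 179. 261. 208.]
scene dryer_center 0.9 [184. 189. 232. 217.]
scene dial_grip 0.71 [192. 189. 209. 201.]
scene dial_grip 0.42 [249. 179. 258. 195.]
scene strip_face 0.8 [190. 234. 244. 266.]
scene strip_face 0.73 [256. 205. 307. 234.]
scene vase 0.81 [122. 174. 152. 222.]
scene tray_brown 0.52 [337. 154. 373. 172.]
side 497.1155406437847 [1.659 0.718 1.068] [-0.66 -0.45 -0.6 ]
side dryer_center 0.9 [249. 189. 280. 214.]
side dryer_center 0.56 [202. 164. 246. 208.]
side dial_grip 0.6 [213. 163. 224. 181.]
side dial_grip 0.5 [259. 189. 264. 199.]
side strip_face 0.79 [168. 204. 206. 237.]
side strip_face 0.59 [225. 219. 278. 238.]
side vase 0.85 [164. 130. 188. 172.]
side tray_brown 0.73 [377. 230. 431. 259.]
wrist 305.7938349069724 [0.127 0.64  0.384] [ 0.24 -0.08 -0.97]
```

View pics/a.png

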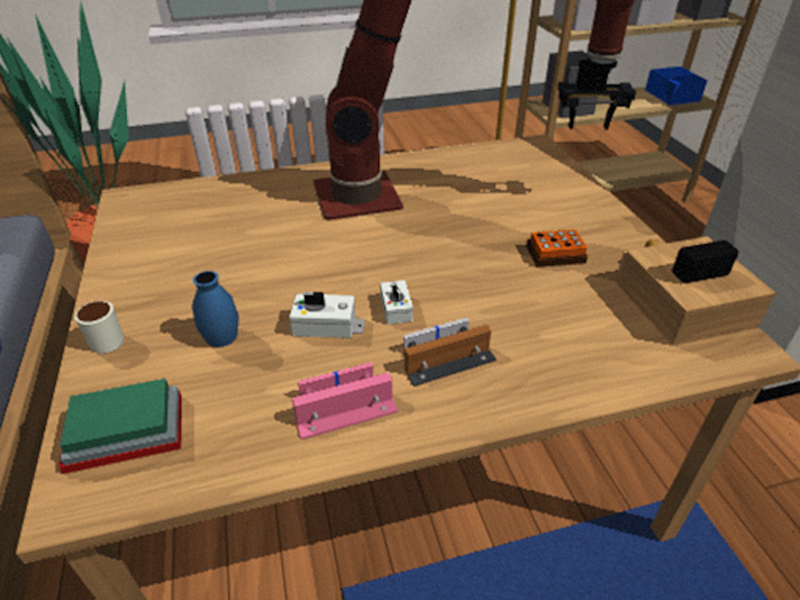

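View pics/b.png

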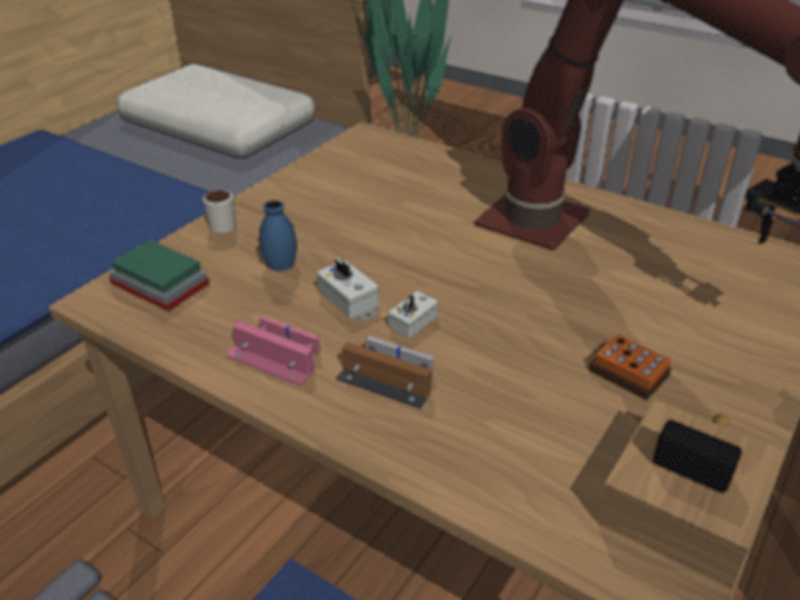

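The two white boxes are at scene pixels (208,203) and (252,194). The one at (252,194) is clearly smaller: its 17 px width is about 60 mm beside the 150 mm strip. I take that one as the box, and the grey strip with the brown ledge at (281,219) as the stop; the pink one is a look-alike. Next I'll get coarse positions.

```bash
python3 - <<'E'
from h import *
sc,sd=cam("scene"),cam("side")
def tri(a,b):
    A=[];B=[]
    for (K,p,r),uv in((sc,a),(sd,b)):
        d=r@np.linalg.inv(K)@[*uv,1];d/=np.linalg.norm(d);P=np.eye(3)-np.outer(d,d);A.append(P);B.append(P@p)
    return np.linalg.lstsq(np.vstack(A),np.hstack(B),rcond=None)[0].round(3)
k=.64
print("small",tri((252.5,193.5),(264.5,201.5)),"big",tri((206,202),(224,186)))
print("dial",tri((253.5,187),(261.5,194)))
print("strip blue",tri((437*k,333*k),(398*k,352*k)))
print("vase",tri((137,198),(176,151)),"tray",tri((356,158),(404,233)))
print("small base box corners z0",toz(sc,[(388*k,321*k),(411*k,320*k)],0).round(3))
print("strip top ends",toz(sc,[(403*k,336*k),(469*k,320*k)],0.047).round(3))
for n,b in(("scene",(235,170,320,245)),("side",(190,180,290,265))):
    im=cv2.imread(f"pics/{n}0.png")[b[1]:b[3],b[0]:b[2]];s=600/im.shape[0] if 1 else 1
    cv2.imwrite(f"pics/{n}crop.png",cv2.resize(im,None,fx=5,fy=5,interpolation=cv2.INTER_CUBIC))
a=cv2.imread("pics/scenecrop.png");b=cv2.imread("pics/sidecrop.png");h=max(a.shape[0],b.shape[0])
o=np.zeros((h,a.shape[1]+b.shape[1],3),np.uint8);o[:a.shape[0],:a.shape[1]]=a;o[:b.shape[0],a.shape[1]:]=b
o=cv2.resize(o,None,fx=min(1,800/o.shape[1]),fy=min(1,800/o.shape[1]));print(o.shape);cv2.imwrite("pics/c.png",o)
E
```

```text
small [ 0.535 -0.022  0.016] big [ 0.538 -0.193  0.017]
dial [ 0.552 -0.022  0.059]
strip blue [0.677 0.034 0.035]
vase [ 0.532 -0.416  0.084] tray [0.438 0.438 0.022]
small base box corners z0 [[ 0.575 -0.049  0.   ]
 [ 0.586  0.003  0.   ]]
strip top ends [[ 0.68  -0.042  0.047]
 [ 0.67   0.109  0.047]]
(368, 800, 3)
```

View pics/c.png

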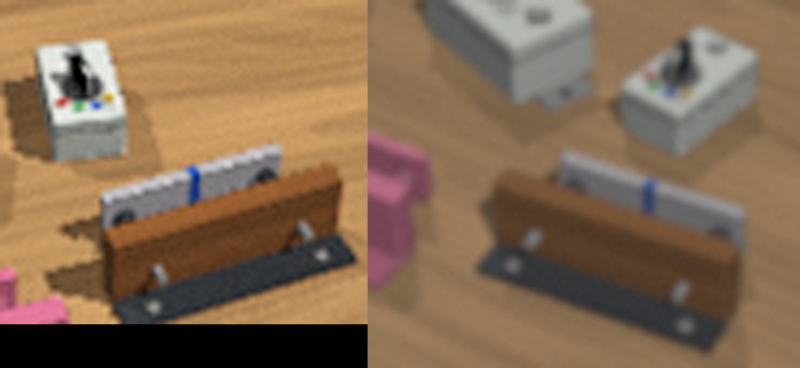

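The enlarged crop confirms the choice. In the scene view the small box carries red, green, blue and yellow dots on the side towards the aluminium strip with the blue band and wooden ledge, and the pink stop stands apart. I'll move above the box.

Request:
{"api": "jog_arm", "payload": {"moves": [[-36,-32,-1,0,87],[-36,-32,-1,0,87],[-36,-32,-1,0,87],[-36,-32,-1,0,87],[-36,-32,-1,0,87],[-36,-32,-1,0,87],[-36,-32,-1,0,87],[-36,-32,-1,0,87],[-36,-32,-1,0,87],[-36,-32,-1,0,87],[-36,-32,-1,0,87],[-36,-32,-1,0,87],[-36,-32,-1,0,87],[-36,-32,-1,0,87],[-36,-32,-1,0,87],[0,0,0,0,87],[0,0,0,0,87]]}}

```text
t: 3.02
tcp_pos: [0.5659, 0.0028, 0.204]
eef_rot: [0.15, 0.989, 0.0, -0.0]
ft_force: [-0.3, 0.6, -0.3]
opening: 0.087
gripper_force: 0.0
```

```bash
python3 - <<'E'
from h import *
st=env.get_state();print(st["t"],st["qpos"].round(2),st["tcp_pos"].round(3),R.from_quat(st["eef_rot"]).as_matrix().round(3))
im=viewer.get_image("wrist");cv2.imwrite("pics/w1.png",im)
np.save("w1.npy",np.r_[st["tcp_pos"],st["eef_rot"]])
c=cam("wrist",st);print(c[1],c[2][:,2])
for o in("dryer_center","dial_grip","strip_face"):
    for d in viewer.outline_of("wrist",o)[:2]:
        r=np.array(d["rect"])*[512,384,512,384]
        v,u=np.nonzero(d["region"]);m=cv2.minAreaRect(np.c_[u,v].astype(np.float32))
        print(o,round(d["p"],2),r.round(),m)
cv2.imwrite("pics/w1b.png",cv2.resize(im,(800,600),interpolation=cv2.INTER_CUBIC))
E
```

```text
3.025 [-0.63  0.17  0.62  1.68 -0.1   1.33  1.28] [0.566 0.003 0.204] [[-0.955  0.296 -0.   ]
 [ 0.296  0.955  0.   ]
 [ 0.     0.    -1.   ]]
[0.50045728 0.0224018  0.39966629] [ 0.23944566 -0.07400024 -0.96808561]
dryer_center 0.64 [ 36. 169. 185. 242.] ((110.5, 204.0), (72.0, 149.0), 90.0)
dial_grip 0.86 [ 46. 190. 103. 217.] ((74.92762756347656, 203.3818359375), (53.07614517211914, 23.29047393798828), 2.2025980949401855)
dial_grip 0.8 [220. 154. 252. 185.] ((234.40003967285156, 166.70001220703125), (29.06888198852539, 28.621667861938477), 26.56505012512207)
strip_face 0.71 [264. 209. 366. 284.] ((309.5463562011719, 240.25413513183594), (35.29938507080078, 111.4906234741211), 56.46395492553711)
strip_face 0.46 [201. 301. 211. 307.] ((204.5, 303.5), (5.0, 13.0), 90.0)
```

View pics/w1b.png

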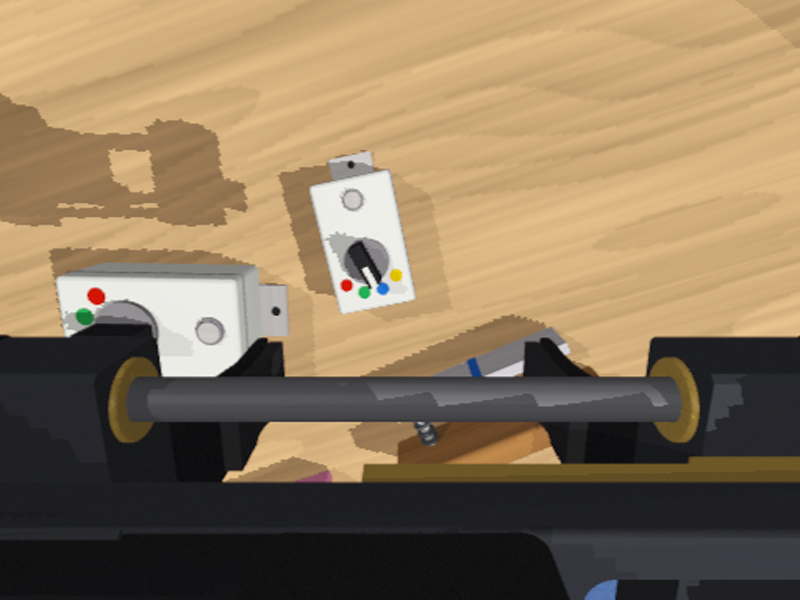

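The wrist view shows the small box with its top corners near (198,120), (248,109), (265,191) and (219,200) in 512-wide pixels. The dial is at (234,167) and its pointer is at about blue. The strip shows its blue band at (303,236).

```bash
python3 - <<'E'
from h import *
a=np.load("w1.npy");c=cam("wrist",dict(tcp_pos=a[:3],eef_rot=a[3:]));k=.64
p=toz(c,np.array([(310,187),(388,170),(414,299),(342,313)])*k,.045)[:,:2];print(p.round(4))
ctr=p.mean(0);x=(p[2]+p[3]-p[0]-p[1])/2;y=(p[1]+p[2]-p[0]-p[3])/2
print(ctr,np.linalg.norm(x),np.linalg.norm(y),np.arctan2(x[1],x[0]),np.arctan2(-y[0],y[1]))
yaw=np.arctan2(x[1],x[0]);print("dial by box",ctr+.012*np.array([np.cos(yaw),np.sin(yaw)]))
b=toz(c,np.array([(353,246),(374,285)])*k,.070)[:,:2];print("bar",b,np.linalg.norm(b[1]-b[0]),np.arctan2(*(b[1]-b[0])[::-1])-yaw,b.mean(0))
# white line/black mask
im=cv2.imread("pics/w1.png");roi=im[150:190,215:258];g=(roi.max(2)<60)
v,u=np.nonzero(g);print(len(u));m=cv2.minAreaRect(np.c_[u+215,v+150].astype(np.float32));print(m)
cor=toz(c,cv2.boxPoints(m),.07)[:,:2];print(cor)
crop=np.hstack([cv2.resize(im[100:204,190:274],None,fx=5,fy=5,interpolation=cv2.INTER_NEAREST),cv2.resize(im[200:304,268:340],None,fx=5,fy=5,interpolation=cv2.INTER_NEAREST)])
print(crop.shape);cv2.imwrite("pics/d.png",crop)
E
```

```text
[[ 0.4903 -0.045 ]
 [ 0.4956  0.0125]
 [ 0.5928  0.0026]
 [ 0.587  -0.0539]]
[ 0.54141089 -0.02094158] 0.09743670463497954 0.05728263799037342 -0.09637227211201951 -0.09646646615907577
dial by box [ 0.55335521 -0.02209625]
bar [[ 0.53735114 -0.02541518]
 [ 0.56807124 -0.02009754]] 0.031176946256765543 0.26777334343733306 [ 0.55271119 -0.02275636]
231
((232.84974670410156, 168.6709747314453), (28.792627334594727, 10.581289291381836), 59.74356460571289)
[[ 0.53729548 -0.0310017 ]
 [ 0.53471928 -0.01968439]
 [ 0.56553591 -0.01310754]
 [ 0.56830454 -0.0246324 ]]
(520, 780, 3)
```

View pics/d.png

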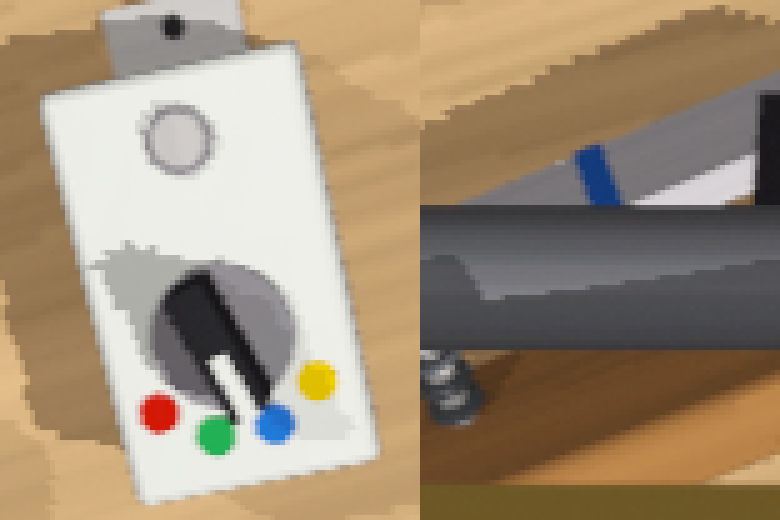

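The bar sits at about 0.27 rad in the box frame, so the dial is on blue. The box yaw is -0.096 and the dial axis is at (0.553, -0.022). I'll go down astride the bar and then close on it.

Request:
{"api": "jog_arm", "payload": {"moves": [[4.6,-27.7,0,0,45],[0,0,30,-9,45],[0,0,30,-9,45],[0,0,30,-9,45],[0,0,30,0,45],[0,0,20,0,45],[0,0,11,0,45],[0,0,0,0,45]]}}

```text
t: 4.22
tcp_pos: [0.553, -0.023, 0.053]
eef_rot: [-0.085, 0.996, -0.0, -0.0]
ft_force: [0.3, 0.2, 0.1]
opening: 0.0449
gripper_force: 0.0
```

```bash
python3 - <<'E'
from h import *
st=env.get_state();print(st["t"],st["qpos"].round(2),st["tcp_pos"].round(4),R.from_quat(st["eef_rot"]).as_matrix()[:2,:2].round(3),st["ft_force"].round(1))
im=viewer.get_image("wrist");cv2.imwrite("pics/w2.png",im)
cv2.imwrite("pics/e.png",cv2.resize(im,(700,525),interpolation=cv2.INTER_CUBIC))
E
```

```text
4.225 [-0.53  0.28  0.57  1.88 -0.18  1.03  1.86] [ 0.553 -0.023  0.053] [[-0.986 -0.169]
 [-0.169  0.986]] [0.3 0.2 0.1]
```

View pics/e.png

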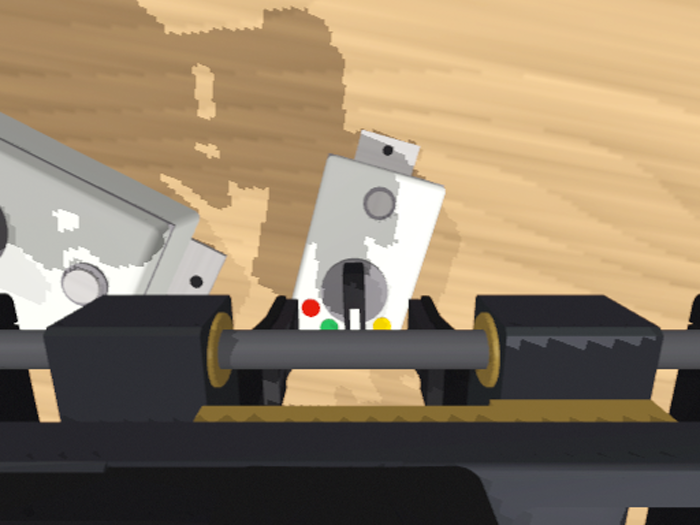

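The bar is upright and centred between the fingers at (353,290). I'll close and turn it 34° clockwise.

Request:
{"api": "jog_arm", "payload": {"moves": [[0,0,0,0,5],[0,0,0,0,5],[0,0,0,0,5],[0,0,0,0,5],[0,0,0,0,5],[0,0,0,6,5],[0,0,0,6,5],[0,0,0,6,5],[0,0,0,6,5],[0,0,0,5,5],[0,0,0,5,5],[0,0,0,0,5],[0,0,0,0,5]], "squeeze": 10}}

```text
t: 5.9
tcp_pos: [0.5535, -0.0227, 0.0532]
eef_rot: [0.209, 0.978, -0.0, -0.0]
ft_force: [0.6, 0.5, 0.5]
opening: 0.0051
gripper_force: 0.0
```

```bash
python3 - <<'E'
from h import *
st=env.get_state();print(st["t"],st["qpos"].round(2),st["tcp_pos"].round(4),R.from_quat(st["eef_rot"]).as_matrix()[:2,:2].round(3),st["ft_force"].round(1),st["torque"].round(3))
im=viewer.get_image("wrist");cv2.imwrite("pics/w3.png",im)
cv2.imwrite("pics/f.png",cv2.resize(im[60:250,180:370],None,fx=3,fy=3,interpolation=cv2.INTER_CUBIC))
E
```

```text
5.9 [-0.61  0.3   0.67  1.89 -0.21  1.03  1.3 ] [ 0.5535 -0.0227  0.0532] [[-0.913  0.409]
 [ 0.409  0.913]] [0.6 0.5 0.5] [ 0.058  0.018 -0.033]
```

View pics/f.png

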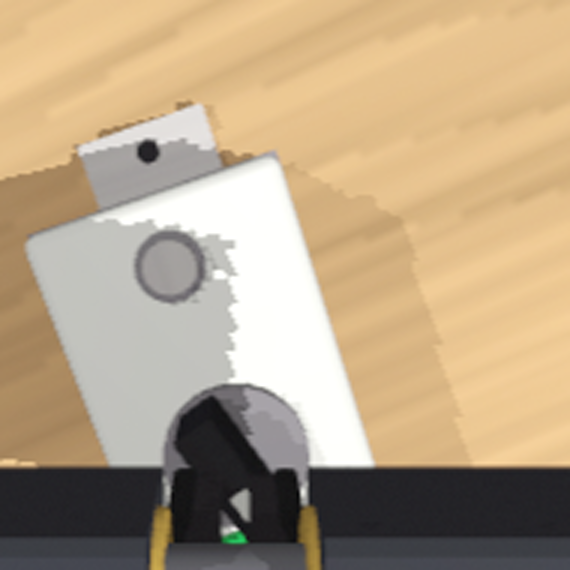

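The fingers closed to 5 mm with no force, so the bar was missed. I'll check where the TCP projects in that picture.

```bash
python3 - <<'E'
from h import *
st=env.get_state();c=cam("wrist",st)
m=viewer.camera_model("wrist");print(np.array(m["mount"]).round(3),env.hold_point_z)
t=st["tcp_pos"];Rm=R.from_quat(st["eef_rot"]).as_matrix()
print("tcp",proj(c,t),"z.07",proj(c,t+[0,0,.017]),"grasp", proj(c,t-Rm[:,2]*.019),"tips +-12y",proj(c,[t+Rm[:,1]*.012,t-Rm[:,1]*.012]))
print("dial disc centre",proj(c,[.5533,-.0223,.049]))
# crop pix -> full: u=180+x/3, v=60+y/3
f=lambda x,y:(180+x/3,60+y/3)
print("disc visible centre at z.049",toz(c,[f(237,455)],.049),"bar far end z.07",toz(c,[f(205,400),f(178,440),f(225,395)],.07))
p=toz(c,[f(25,240),f(275,153),f(372,465),f(108,465)],.045);print(p)
print("button",toz(c,[f(170,266)],.048),"tab hole",toz(c,[f(148,152)],.003))
# same from w1
a=np.load("w1.npy");c1=cam("wrist",dict(tcp_pos=a[:3],eef_rot=a[3:]));print("w1 button",toz(c1,[(352*.64,200*.64)],.048),"hole",toz(c1,[(350*.64,165*.64)],.003))
E
```

```text
[[ 0.001 -0.968 -0.251  0.068]
 [ 1.     0.001  0.    -0.001]
 [ 0.    -0.251  0.968 -0.196]
 [ 0.     0.     0.     1.   ]] 0.0187
tcp [[258.86934756 214.82091704]] z.07 [[258.93946008 223.87518234]] grasp [[258.95029101 225.04478606]] tips +-12y [[276.63844478 214.84284441]
 [241.09982045 214.79898914]]
dial disc centre [[259.35332258 212.30966745]]
disc visible centre at z.049 [[ 0.55277533 -0.02233235  0.049     ]] bar far end z.07 [[ 0.53294971 -0.02063969  0.07      ]
 [ 0.53840517 -0.02919111  0.07      ]
 [ 0.5336438  -0.01652306  0.07      ]]
[[ 0.48944671 -0.04520556  0.045     ]
 [ 0.49487318  0.01243889  0.045     ]
 [ 0.56918139  0.0050308   0.045     ]
 [ 0.54393247 -0.05150163  0.045     ]]
button [[ 0.50740126 -0.01813346  0.048     ]] tab hole [[ 0.48203285 -0.01592766  0.003     ]]
w1 button [[ 0.50800012 -0.0186231   0.048     ]] hole [[ 0.4824144  -0.01657467  0.003     ]]
```

```bash
python3 - <<'E'
from h import *
st=env.get_state();print(st["opening"],st["gripper_force"])
L=[]
for n,h in(("scene",26),("side",26)):
    im=viewer.get_image(n);c=cam(n);u,v=proj(c,[.55,-.022,.07])[0].astype(int)
    L.append(cv2.resize(im[v-h:v+h,u-h:u+h],(260,260),interpolation=cv2.INTER_CUBIC))
im=viewer.get_image("wrist");h=35
L.append(cv2.resize(im[175:275,220:300],(208,260),interpolation=cv2.INTER_CUBIC))
cv2.imwrite("pics/g.png",np.hstack(L))
print(env.get_state()["opening"])
E
```

```text
0.0055248545080805135 0.0
0.004781171325091486
```

View pics/g.png

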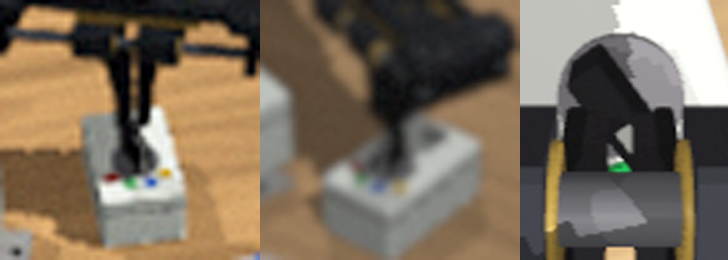

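The fingers occlude the bar and are closed to about 6 mm, so they seem to sit above it, lower than 70 mm by the reading but not in reality. I'll open, turn back, and feel for the box top in small steps.

Request:
{"api": "jog_arm", "payload": {"moves": [[0,0,0,0,45],[0,0,0,0,45],[0,0,0,0,45],[0,0,0,-9,45],[0,0,0,-9,45],[0,0,0,-8,45],[0,0,0,-8,45],[0,0,2,0,45],[0,0,2,0,45],[0,0,1,0,45],[0,0,0,0,45]]}}

```text
t: 7.48
tcp_pos: [0.5534, -0.0227, 0.048]
eef_rot: [-0.085, 0.996, -0.0, -0.0]
ft_force: [-0.2, 0.3, -1.0]
opening: 0.0449
gripper_force: 0.0
```

Request:
{"api": "jog_arm", "payload": {"moves": [[0,0,1,0,45],[0,0,1,0,45],[0,0,1,0,45],[0,0,1,0,45],[0,0,0,0,45]]}}

```text
t: 8.1
tcp_pos: [0.5534, -0.0228, 0.0441]
eef_rot: [-0.085, 0.996, -0.0, -0.0]
ft_force: [0.2, -0.5, -0.1]
opening: 0.0449
gripper_force: 0.0
```

Request:
{"api": "jog_arm", "payload": {"moves": [[0,0,1,0,45],[0,0,1,0,45],[0,0,0,0,45]]}}

```text
t: 8.48
tcp_pos: [0.5534, -0.0228, 0.0421]
eef_rot: [-0.085, 0.996, -0.0, -0.0]
ft_force: [-0.4, -0.0, -0.5]
opening: 0.0452
gripper_force: 0.0
```

Request:
{"api": "jog_arm", "payload": {"moves": [[0,0,1,0,45],[0,0,1,0,45],[0,0,0,0,45]]}}

```text
t: 8.85
tcp_pos: [0.5534, -0.0228, 0.0401]
eef_rot: [-0.085, 0.996, -0.0, -0.0]
ft_force: [-0.3, 0.3, -0.3]
opening: 0.045
gripper_force: 0.0
```

```bash
python3 - <<'E'
from h import *
st=env.get_state();t=st["tcp_pos"];Rm=R.from_quat(st["eef_rot"]).as_matrix()
L=[]
for n in("scene","side"):
    im=viewer.get_image(n);cv2.imwrite(f"pics/{n}9.png",im);c=cam(n);u,v=proj(c,t+[0,0,.03])[0].astype(int)
    o=np.array([u-25,v-30]);big=cv2.resize(im[v-30:v+30,u-25:u+25],(400,480),interpolation=cv2.INTER_CUBIC)
    for s in(-.03,.03):
        for z in(0,.03):
            q=(proj(c,t+Rm[:,1]*s+[0,0,z])[0]-o+.5)*8;cv2.circle(big,tuple(int(i) for i in q),4,(0,0,255) if z==0 else (0,255,0),-1)
    L.append(big)
cv2.imwrite("pics/i.png",np.hstack(L))
E
```

```text
(no output)
```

View pics/i.png

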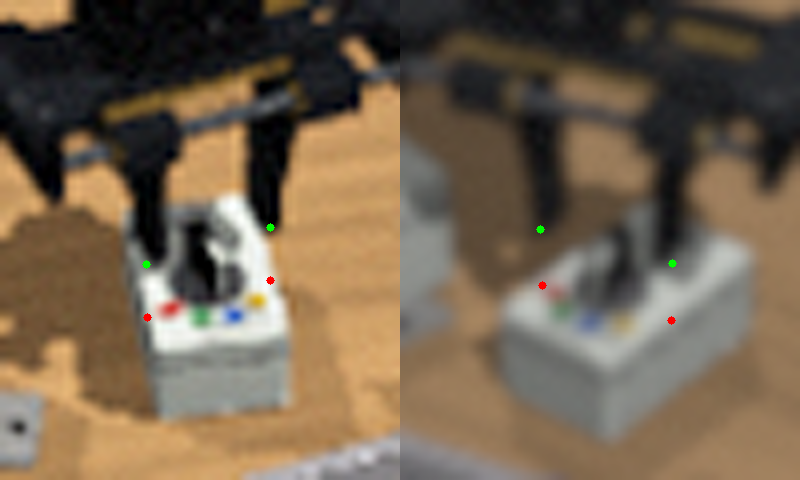

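The pictures show the real fingertips at the green marks, about 30 mm above the reported TCP, while x and y match. I'll check whether the wrist camera shares that offset, using a PnP on the box.

```bash
python3 - <<'E'
from h import *
a=np.load("w1.npy");k=.64
obj=np.array([(-50,-30,45),(-50,30,45),(50,30,45),(50,-30,45),(-34,0,48)],float)/1e3
def pnp(name,pix):
    K=np.array(viewer.camera_model(name)["mtx"])
    ok,rv,tv=cv2.solvePnP(obj[:len(pix)],np.array(pix,float),K,None)
    Rm=cv2.Rodrigues(rv)[0];C=-Rm.T@tv[:,0];e=cv2.projectPoints(obj[:len(pix)],rv,tv,K,None)[0][:,0]-pix
    return Rm,tv[:,0],C,np.abs(e).max()
# subpixel corners from crop d (5x; origin 190,100)
d=lambda x,y:(190+x/5-.5+.1,100+y/5-.5+.1)
Rm,t,C,e=pnp("wrist",[d(42,97),d(296,43),d(379,457),d(147,504),d(179,138)])
print("cam height above table by PnP",C,e)
c=cam("wrist",dict(tcp_pos=a[:3],eef_rot=a[3:]));print("reported cam",c[1])
for dz in(0,.01,.02,.03):
    c2=(c[0],c[1]+[0,0,dz],c[2]);p=toz(c2,[d(42,97),d(296,43),d(379,457),d(147,504)],.045)[:,:2]
    print(dz,np.linalg.norm(p[1]-p[0]),np.linalg.norm(p[2]-p[3]),np.linalg.norm(p[2]-p[1]),np.linalg.norm(p[3]-p[0]),p.mean(0),toz(c2,[d(179,138)],.048)[0,:2])
E
```

```text
Traceback (most recent call last):
cv2.error: OpenCV(4.12.0) /io/opencv/modules/calib3d/src/calibration_base.cpp:1346: error: (-2:Unspecified error) in function 'void cv::findExtrinsicCameraParams2(const cv::Mat&, const cv::Mat&, const cv::Mat&, const cv::Mat&, cv::Mat&, cv::Mat&, int)'
> DLT algorithm needs at least 6 points for pose estimation from 3D-2D point correspondences. (expected: 'count >= 6'), where
>     'count' is 5
> must be greater than or equal to
>     '6' is 6
```

```bash
python3 - <<'E'
from h import *
a=np.load("w1.npy")
d=lambda x,y:(190+x/5-.4,100+y/5-.4)
c=cam("wrist",dict(tcp_pos=a[:3],eef_rot=a[3:]));print("reported cam",c[1])
for dz in(0,.01,.02,.03):
    c2=(c[0],c[1]+[0,0,dz],c[2]);p=toz(c2,[d(42,97),d(296,43),d(379,457),d(147,504)],.045)[:,:2]
    x=p[2]+p[3]-p[0]-p[1]
    print(dz,np.linalg.norm(p[1]-p[0]),np.linalg.norm(p[2]-p[3]),np.linalg.norm(p[2]-p[1]),np.linalg.norm(p[3]-p[0]),p.mean(0),np.arctan2(x[1],x[0]),toz(c2,[d(179,138)],.048)[0,:2],toz(c2,[d(172,27)],.003)[0,:2])
E
```

```text
reported cam [0.50023359 0.02260546 0.39966614]
0 0.05871787601763663 0.057252200760077164 0.09787850215443285 0.09813844939531396 [ 0.5407998  -0.02042619] -0.09475289233447648 [ 0.50687002 -0.01798279] [ 0.48139405 -0.0161168 ]
0.01 0.06037345769449486 0.0588664569451906 0.1006382384684053 0.10090551505970126 [ 0.54194359 -0.02163949] -0.09475289233447665 [ 0.50705873 -0.01913696] [ 0.4809191 -0.017093 ]
0.02 0.06202903937135309 0.060480713130303995 0.10339797478237783 0.10367258072408872 [ 0.54308737 -0.02285279] -0.09475289233447656 [ 0.50724744 -0.02029113] [ 0.48044416 -0.01806919]
0.03 0.06368462104821132 0.06209496931541742 0.10615771109635046 0.10643964638847617 [ 0.54423116 -0.02406609] -0.09475289233447659 [ 0.50743616 -0.0214453 ] [ 0.47996921 -0.01904538]
```

The wrist camera agrees to within about 7 mm, so it is the fingers that end about 30 mm above the reported TCP. I'll descend a further 15 mm in small steps.

Request:
{"api": "jog_arm", "payload": {"moves": [[0,0,3,0,45],[0,0,3,0,45],[0,0,2,0,45],[0,0,2,0,45],[0,0,0,0,45]]}}

```text
t: 9.57
tcp_pos: [0.5534, -0.0228, 0.03]
eef_rot: [-0.085, 0.996, -0.0, -0.0]
ft_force: [0.4, 0.1, -0.3]
opening: 0.0453
gripper_force: 0.0
```

Request:
{"api": "jog_arm", "payload": {"moves": [[0,0,1.5,0,45],[0,0,1.5,0,45],[0,0,1,0,45],[0,0,1,0,45],[0,0,0,0,45]]}}

```text
t: 10.2
tcp_pos: [0.5535, -0.0228, 0.0251]
eef_rot: [-0.085, 0.996, -0.0, -0.0]
ft_force: [0.2, -0.3, 0.3]
opening: 0.0448
gripper_force: 0.0
```

Request:
{"api": "jog_arm", "payload": {"moves": [[0,0,0,0,5],[0,0,0,0,5],[0,0,0,0,5],[0,0,0,0,5],[0,0,0,0,5]], "squeeze": 10}}

```text
t: 10.82
tcp_pos: [0.5535, -0.0226, 0.0252]
eef_rot: [-0.085, 0.996, 0.0, -0.0]
ft_force: [-0.2, 0.7, -0.6]
opening: 0.0104
gripper_force: 9.9
```

The bar is gripped, with the opening at 10.4 mm and 9.9 N. Now I'll turn it 34° clockwise.

Request:
{"api": "jog_arm", "payload": {"moves": [[0,0,0,6,5],[0,0,0,6,5],[0,0,0,6,5],[0,0,0,6,5],[0,0,0,5,5],[0,0,0,5,5],[0,0,0,0,5],[0,0,0,0,5]]}}

```text
t: 11.82
tcp_pos: [0.5535, -0.0225, 0.0252]
eef_rot: [0.209, 0.978, 0.0, -0.0]
ft_force: [0.2, 0.8, 0.2]
opening: 0.0099
gripper_force: 10.0
```

```bash
python3 - <<'E'
from h import *
st=env.get_state();print(st["t"],st["qpos"].round(2),st["tcp_pos"].round(4),st["ft_force"].round(1),st["torque"].round(3),st["opening"])
im=viewer.get_image("wrist");cv2.imwrite("pics/w4.png",im);np.save("w4.npy",np.r_[st["tcp_pos"],st["eef_rot"]])
c=cam("wrist",st);Rm=R.from_quat(st["eef_rot"]).as_matrix();print("tool x heading mod pi",np.arctan2(-Rm[1,0],-Rm[0,0]))
# white box top region -> edges
for d in viewer.outline_of("wrist","dryer_center")[:2]: print(d["p"],np.array(d["rect"])*[512,384,512,384])
g=cv2.Canny(cv2.cvtColor(im,cv2.COLOR_BGR2GRAY),60,150)
l=cv2.HoughLinesP(g[:215],1,np.pi/360,25,minLineLength=28,maxLineGap=4)
for a in l[:,0]:
    p=toz(c,a.reshape(2,2),.045)[:,:2];dd=p[1]-p[0];print(a,(np.arctan2(dd[1],dd[0])+np.pi/2)%np.pi-np.pi/2)
E
```

```text
11.825 [-0.61  0.34  0.67  1.91 -0.25  0.98  1.33] [ 0.5535 -0.0225  0.0252] [0.2 0.8 0.2] [ 0.28   0.025 -0.063] 0.009906451306149339
tool x heading mod pi -0.42084854573964897
0.81 [179.4048  91.8912 304.384  283.0848]
0.71 [ 23.0912 236.5056 106.9056 307.8144]
[178 144 274 111] 1.473919540960992
[273 110 289 161] -0.09500262840867979
[177 146 202 211] -0.110289805188581
[284 148 305 213] -0.08728451730910325
[201 107 245  92] 1.4646703889224093
[167 121 196 114] 1.37878242353669
[196 112 224 106] 1.3539252277154152
[242 108 273 113] 0.9962979176186249
```

The tool heading is -0.42 and the box yaw is still about -0.097, so the dial is at -0.325, on green. I'll release, rise and go over to look at the stop.

Request:
{"api": "jog_arm", "payload": {"moves": [[0,0,0,0,45],[0,0,0,0,45],[0,0,0,0,45],[0,0,-20,0,60],[0,0,-30,0,87],[0,0,-40,-9.3,87],[0,0,-60,-9.3,87],[-35.2,16.6,0,0,87],[-35.2,16.6,0,0,87],[-35.2,16.6,0,0,87],[-35.2,16.6,0,0,87],[0,0,0,0,87],[0,0,0,0,87]]}}

```text
t: 13.55
tcp_pos: [0.6997, 0.0287, 0.1748]
eef_rot: [0.05, 0.999, -0.0, -0.0]
ft_force: [0.2, 0.7, -0.3]
opening: 0.087
gripper_force: 0.0
```

```bash
python3 - <<'E'
from h import *
st=env.get_state();print(st["t"],st["qpos"].round(2),st["tcp_pos"].round(4))
im=viewer.get_image("wrist");cv2.imwrite("pics/w5.png",im);np.save("w5.npy",np.r_[st["tcp_pos"],st["eef_rot"]])
c=cam("wrist",st)
for o in("strip_face","dryer_center","dial_grip"):
    for d in viewer.outline_of("wrist",o)[:2]:
        v,u=np.nonzero(d["region"]);m=cv2.minAreaRect(np.c_[u,v].astype(np.float32));print(o,d["p"],(np.array(d["rect"])*[512,384,512,384]).round(),m)
        if o=="strip_face": print(toz(c,cv2.boxPoints(m),.047))
hs=cv2.cvtColor(im,cv2.COLOR_BGR2HSV);b=cv2.inRange(hs,(105,150,60),(130,255,255));n,_,s,ct=cv2.connectedComponentsWithStats(b)
for i in range(1,n):
    if s[i,4]>8: print("blue",s[i],ct[i],toz(c,[ct[i]],.047))
cv2.imwrite("pics/j.png",cv2.resize(im,(800,600),interpolation=cv2.INTER_CUBIC))
E
```

```text
13.55 [-0.54  0.5   0.64  1.37 -0.3   1.37  1.57] [0.6997 0.0287 0.1748]
strip_face 0.64 [190. 130. 332. 229.] ((267.1449890136719, 180.0303192138672), (75.13844299316406, 141.01242065429688), 77.84506225585938)
[[ 0.67335856 -0.04185775  0.047     ]
 [ 0.65660955  0.10542639  0.047     ]
 [ 0.73801187  0.11957489  0.047     ]
 [ 0.75800145 -0.03681153  0.047     ]]
strip_face 0.62 [105. 211. 142. 242.] ((121.5, 225.5), (29.0, 39.0), 90.0)
[[ 0.72237652 -0.14879449  0.047     ]
 [ 0.72660405 -0.10555529  0.047     ]
 [ 0.76094678 -0.11228002  0.047     ]
 [ 0.7566161  -0.15662846  0.047     ]]
dryer_center 0.98 [  1.   7. 132. 109.] ((61.55609893798828, 59.404876708984375), (144.4353790283203, 87.44346618652344), 12.094757080078125)
dryer_center 0.66 [158.   0. 229.  83.] ((193.691162109375, 39.64521789550781), (80.99967956542969, 67.52890014648438), 88.56790161132812)
dial_grip 0.84 [174.   6. 210.  54.] ((191.42306518554688, 31.615388870239258), (37.99696350097656, 38.82901382446289), 33.690067291259766)
dial_grip 0.62 [ 3. 23. 17. 72.] ((7.5, 47.0), (46.0, 15.0), 90.0)
blue [196  55   8  10  66] [199.42424242  59.60606061] [[ 0.57759916 -0.01800072  0.047     ]]
blue [256 144   8  14  82] [259.57317073 150.52439024] [[0.67247237 0.03231462 0.047     ]]
```

View pics/j.png

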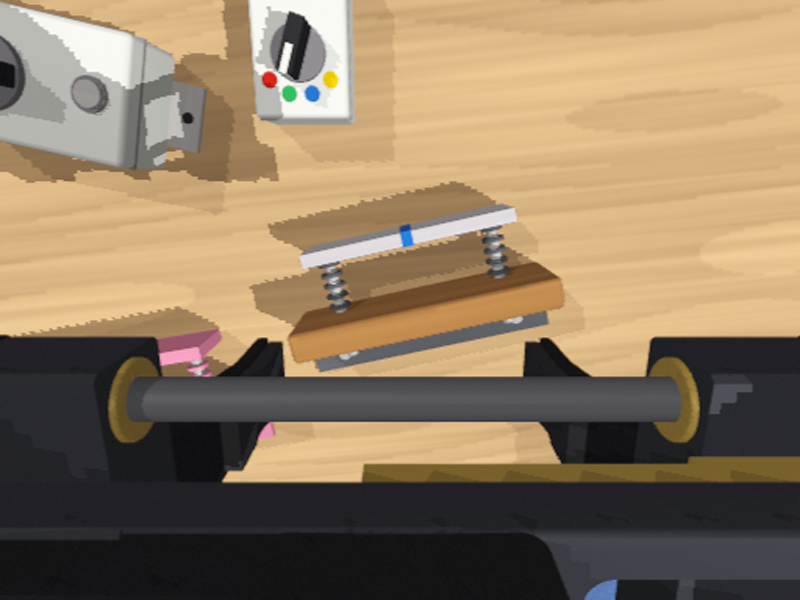

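The view shows the stop's top strip from (192,163) to (330,134) in 512-wide pixels, with its blue mark at (259.6,150.5). The small box shows at the top left with its pointer by green. I'll compute the poses.

```bash
python3 - <<'E'
from h import *
a=np.load("w5.npy");c=cam("wrist",dict(tcp_pos=a[:3],eef_rot=a[3:]));im=cv2.imread("pics/w5.png")
for dz in(0,.007):
    c2=(c[0],c[1]+[0,0,dz],c[2])
    e=toz(c2,np.array([(301,262),(515.5,214)])*.64,.047)[:,:2];dd=e[1]-e[0];yaw=np.arctan2(-dd[0],dd[1])
    n=np.array([np.cos(yaw),np.sin(yaw)]);print("strip len",np.linalg.norm(dd),"yaw",yaw,"mid top",e.mean(0),"face",e.mean(0)-n*.005)
    bl=toz(c2,[(259.6,150.5)],.047)[0,:2];print("blue",bl)
    b=toz(c2,np.array([(297,17),(283,74)])*.64,.07)[:,:2];print("bar",np.linalg.norm(b[1]-b[0]),np.arctan2(*(b[1]-b[0])[::-1]))
    p=toz(c2,np.array([(257,119),(352,124),(353,0),(249,0)])*.64,.045)[:,:2];f=p[1]-p[0];print("box front",p[:2],np.linalg.norm(f),np.arctan2(-f[0],f[1]))
    l=p[1]-p[2];r=p[0]-p[3];print(np.arctan2(*l[::-1]),np.arctan2(*r[::-1]))
    dots=toz(c2,np.array([(270,80),(290,93),(312,93),(330,79)])*.64,.045)[:,:2];q=np.array([.5535,-.0225]);print(np.arctan2(*(dots-q).T[::-1]))
g=cv2.cvtColor(im,cv2.COLOR_BGR2GRAY)
E
```

```text
strip len 0.1489678088264364 yaw 0.12287676653972032 mid top [0.67465849 0.0329821 ] face [0.66969619 0.03236926]
blue [0.67244905 0.03234583]
bar 0.031230437912110078 -0.4160699758356747
box front [[ 0.58914672 -0.05548264]
 [ 0.59812485  0.00486948]] 0.061016272456744756 -0.14767930533658757
-0.13314536184352008 -0.10306905128551347
[-0.99270636 -0.40007899  0.18492861  0.79181105]
strip len 0.15219130344091036 yaw 0.12287676653972036 mid top [0.67559121 0.03293795] face [0.67062891 0.03232511]
blue [0.67333397 0.03228791]
bar 0.031957955045624445 -0.41606997583567545
box front [[ 0.58823471 -0.05742903]
 [ 0.59740592  0.00422102]] 0.06232848268256937 -0.14767930533658863
-0.13314536184352002 -0.1030690512855133
[-1.07420163 -0.47553499  0.14509163  0.8064608 ]
```

The stop face is at (0.670, 0.032) with yaw 0.123, and the length checks at 149 mm. The box is at (0.541, -0.021) with yaw about -0.105, and the dial is at -0.31 in the box frame, on green. I'll go to the box and down, allowing for the 30 mm finger offset.

Request:
{"api": "jog_arm", "payload": {"moves": [[51,-21.8,0,0,87],[51,-21.8,0,0,87],[51,-21.8,0,0,87],[0,0,40,0,87],[0,0,40,0,87],[0,0,40,0,87],[0,0,15,0,87],[0,0,10,0,87],[0,0,10,0,87],[0,0,0,0,87]]}}

```text
t: 15.0
tcp_pos: [0.5415, -0.0206, 0.0202]
eef_rot: [0.049, 0.999, -0.0, -0.0]
ft_force: [-0.3, 0.3, -0.7]
opening: 0.087
gripper_force: 0.0
```

Request:
{"api": "jog_arm", "payload": {"moves": [[0,0,8,0,87],[0,0,8,0,87],[0,0,6,0,87],[0,0,5,0,87],[0,0,4,0,87],[0,0,0,0,87]]}}

```text
t: 15.75
tcp_pos: [0.5413, -0.0206, -0.0111]
eef_rot: [0.049, 0.999, -0.0, -0.0]
ft_force: [-0.2, -0.3, 0.1]
opening: 0.0867
gripper_force: 0.0
```

Request:
{"api": "jog_arm", "payload": {"moves": [[0,0,0,0,70],[0,0,0,0,62],[0,0,0,0,55],[0,0,0,0,55],[0,0,0,0,50],[0,0,0,0,50],[0,0,0,0,50]], "squeeze": 30}}

```text
t: 16.62
tcp_pos: [0.5415, -0.0208, -0.0107]
eef_rot: [0.049, 0.999, -0.0, 0.0]
ft_force: [-0.3, -3.0, 2.4]
opening: 0.0602
gripper_force: 30.0
```

```bash
python3 - <<'E'
from h import *
st=env.get_state();print(st["t"],st["tcp_pos"].round(4),st["ft_force"].round(1),st["torque"].round(2))
Rm=R.from_quat(st["eef_rot"]).as_matrix();h=np.arctan2(-Rm[1,0],-Rm[0,0]);print("heading",h)
c=cam("wrist",st);im=viewer.get_image("wrist");cv2.imwrite("pics/w6.png",im)
g=cv2.Canny(cv2.cvtColor(im,cv2.COLOR_BGR2GRAY),60,150)
for a in cv2.HoughLinesP(g[:225],1,np.pi/360,25,minLineLength=28,maxLineGap=4)[:,0]:
    p=toz(c,a.reshape(2,2),.045)[:,:2];dd=p[1]-p[0];print(a,((np.arctan2(dd[1],dd[0])+np.pi/2)%np.pi-np.pi/2).round(3),p.round(4).tolist())
E
```

```text
16.625 [ 0.5415 -0.0208 -0.0107] [-0.3 -3.   2.4] [-0.53  0.07  0.04]
heading -0.09855208262071127
[ 50 215  98 215] 1.474 [[0.5122, -0.1195], [0.5145, -0.0964]]
[403 215 459 215] 1.474 [[0.5288, 0.0502], [0.5314, 0.0771]]
[197 149 312 149] 1.474 [[0.4876, -0.0441], [0.4927, 0.0082]]
[373 215 402 215] 1.474 [[0.5274, 0.0358], [0.5287, 0.0497]]
[221 164 228 218] 0.0 [[0.4955, -0.0341], [0.5221, -0.0341]]
[143 100 174 103] 1.38 [[0.464, -0.0646], [0.4666, -0.0512]]
[148 143 153 175] -0.031 [[0.4827, -0.0659], [0.4976, -0.0663]]
[294 107 296 138] -0.001 [[0.4734, 0.0013], [0.487, 0.0012]]
```

The box is gripped square, with the opening at 60.2 mm and its back edge parallel to the tool. I'll slide and turn it in front of the stop, leaving a 25 mm gap.

Request:
{"api": "jog_arm", "payload": {"moves": [[-8.2,8.2,0,0,50],[-8.2,8.2,0,0,50],[-8.2,8.2,0,0,50],[-8.2,8.2,0,0,50],[-8.2,8.2,0,0,50],[-8.2,8.2,0,0,50],[0,0,0,-3.2,50],[0,0,0,-3.2,50],[0,0,0,-3.2,50],[0,0,0,-3.1,50],[0,0,0,0,50],[0,0,0,0,50]]}}

```text
t: 18.18
tcp_pos: [0.595, 0.0237, -0.0107]
eef_rot: [-0.062, 0.998, 0.0, -0.0]
ft_force: [-2.9, -0.2, 4.7]
opening: 0.0597
gripper_force: 30.0
```

```bash
python3 - <<'E'
from h import *
st=env.get_state();print(st["t"],st["tcp_pos"].round(4),st["ft_force"].round(1),st["torque"].round(2),st["opening"],st["gripper_force"],st["qpos"].round(2))
Rm=R.from_quat(st["eef_rot"]).as_matrix();print("heading",np.arctan2(-Rm[1,0],-Rm[0,0]))
f=np.array([.6697,.0324]);n=np.array([np.cos(.123),np.sin(.123)]);d=st["tcp_pos"][:2]-f;print("in strip frame",d@n,d@[-n[1],n[0]],"f along",st["ft_force"][:2]@n)
L=[]
for k in("scene","side"):
    im=viewer.get_image(k);c=cam(k);u,v=proj(c,[.62,.03,.03])[0].astype(int);L.append(cv2.resize(im[v-35:v+35,u-40:u+40],(400,350),interpolation=cv2.INTER_CUBIC))
cv2.imwrite("pics/k.png",np.hstack(L))
E
```

```text
18.175 [ 0.595   0.0237 -0.0107] [-2.9 -0.2  4.7] [-0.52  0.52  0.13] 0.059738864353714005 30.000675469636917 [-0.56  0.45  0.56  1.83 -0.29  0.94  1.81]
heading 0.12318559118133221
in strip frame -0.07519560911371123 0.0005074782493051933 f along -2.8830692834521536
```

Request:
{"api": "jog_arm", "payload": {"moves": [[-3,0,0,0,50],[-3,0,0,0,50],[-3,0,0,0,50],[-3,0,0,0,50],[-3,0,0,0,50],[-2,0,0,0,50],[-1,0,0,0,50],[-1,0,0,0,50],[-1,0,0,0,50]]}}

```text
t: 19.4
tcp_pos: [0.6124, 0.0259, -0.0108]
eef_rot: [-0.061, 0.998, 0.0, -0.003]
ft_force: [-14.2, -1.1, 16.6]
opening: 0.0598
gripper_force: 30.0
```

Request:
{"api": "jog_arm", "payload": {"moves": [[-1,0,0,0,50],[-1,0,0,0,50],[-1,0,0,0,50]]}}

```text
t: 19.77
tcp_pos: [0.6155, 0.0263, -0.0108]
eef_rot: [-0.061, 0.998, 0.0, -0.003]
ft_force: [-15.3, -1.3, 15.2]
opening: 0.06
gripper_force: 30.0
```

Request:
{"api": "jog_arm", "payload": {"moves": [[-1,0,0,0,50],[-1,0,0,0,50],[-1,0,0,0,50]]}}

```text
t: 20.15
tcp_pos: [0.6185, 0.0267, -0.0107]
eef_rot: [-0.061, 0.998, 0.0, -0.003]
ft_force: [-14.6, -1.4, 16.5]
opening: 0.0595
gripper_force: 30.0
```

Request:
{"api": "jog_arm", "payload": {"moves": [[-1,0,0,0,50],[-1,0,0,0,50],[-1,0,0,0,50]]}}

```text
t: 20.52
tcp_pos: [0.6211, 0.027, -0.0107]
eef_rot: [-0.061, 0.998, 0.0, -0.003]
ft_force: [-16.1, -1.1, 18.3]
opening: 0.0598
gripper_force: 30.0
```

The drag comes with an upward force of about 17 N, so I'm pressing the box into the table. I'll relieve it upward a little.

Request:
{"api": "jog_arm", "payload": {"moves": [[0,0,-0.5,0,50],[0,0,0,0,50]]}}

```text
t: 20.78
tcp_pos: [0.6215, 0.0271, -0.0107]
eef_rot: [-0.061, 0.998, 0.0, -0.002]
ft_force: [-10.2, -1.6, 9.7]
opening: 0.0601
gripper_force: 30.0
```

Request:
{"api": "jog_arm", "payload": {"moves": [[0,0,-0.5,0,50],[0,0,0,0,50]]}}

```text
t: 21.02
tcp_pos: [0.6218, 0.0271, -0.0107]
eef_rot: [-0.061, 0.998, 0.0, -0.002]
ft_force: [-6.3, -0.9, 3.5]
opening: 0.0599
gripper_force: 30.0
```

Request:
{"api": "jog_arm", "payload": {"moves": [[0,0,-0.4,0,50],[0,0,0,0,50]]}}

```text
t: 21.28
tcp_pos: [0.6225, 0.0271, -0.0106]
eef_rot: [-0.061, 0.998, -0.0, -0.001]
ft_force: [-2.6, -1.7, -5.8]
opening: 0.0597
gripper_force: 30.0
```

```bash
cat > s.py <<'E'
from h import *
st=env.get_state();f=np.array([.6697,.0324]);n=np.array([np.cos(.123),np.sin(.123)]);d=st["tcp_pos"][:2]-f
Rm=R.from_quat(st["eef_rot"]).as_matrix();print(st["t"],"strip frame",(d@n).round(4),(d@[-n[1],n[0]]).round(4),"f",(st["ft_force"][:2]@n).round(1),st["ft_force"].round(1),"h",np.arctan2(-Rm[1,0],-Rm[0,0]).round(3),"tilt",Rm[:2,2].round(4),"tq",st["torque"].round(2))
E
python3 s.py
```

```text
21.275 strip frame -0.0475 0.0005 f -2.8 [-2.6 -1.7 -5.8] h 0.123 tilt [-0.0029 -0.0003] tq [-0.3   0.57 -0.12]
```

Request:
{"api": "jog_arm", "payload": {"moves": [[-1,0,0,0,50],[-1,0,0,0,50],[-1,0,0,0,50],[0,0,0,0,50]]}}

```text
t: 21.78
tcp_pos: [0.6263, 0.0276, -0.01]
eef_rot: [-0.062, 0.998, 0.0, -0.001]
ft_force: [-4.2, 0.1, -9.6]
opening: 0.0596
gripper_force: 30.0
```

Request:
{"api": "jog_arm", "payload": {"moves": [[-1,0,0,0,50],[-1,0,0,0,50],[-1,0,0,0,50],[0,0,0,0,50]]}}

```text
t: 22.28
tcp_pos: [0.6289, 0.028, -0.01]
eef_rot: [-0.062, 0.998, 0.0, -0.001]
ft_force: [-7.6, -0.4, -8.8]
opening: 0.0599
gripper_force: 30.0
```

Request:
{"api": "jog_arm", "payload": {"moves": [[-1,0,0.3,0,50],[-1,0,0.2,0,50],[0,0,0,0,50]]}}

```text
t: 22.65
tcp_pos: [0.6309, 0.0283, -0.0101]
eef_rot: [-0.062, 0.998, 0.0, -0.001]
ft_force: [-8.7, -1.4, -5.3]
opening: 0.0596
gripper_force: 30.0
```

```bash
python3 s.py
```

```text
22.65 strip frame -0.039 0.0006 f -8.8 [-8.7 -1.4 -5.3] h 0.123 tilt [-0.0021  0.0003] tq [-0.1   1.88 -0.25]
```

Request:
{"api": "jog_arm", "payload": {"moves": [[-0.8,0,0.2,0,50],[0,0,0,0,50],[0,0,0,0,50],[0,0,0,0,50]]}}

```text
t: 23.15
tcp_pos: [0.6317, 0.0284, -0.0101]
eef_rot: [-0.062, 0.998, 0.0, -0.001]
ft_force: [-9.8, -0.8, -4.4]
opening: 0.0594
gripper_force: 30.0
```

```bash
python3 s.py; python3 - <<'E'
from h import *
st=env.get_state();c=cam("wrist",st);im=viewer.get_image("wrist");cv2.imwrite("pics/w7.png",im)
g=cv2.Canny(cv2.cvtColor(im,cv2.COLOR_BGR2GRAY),60,150)
for a in cv2.HoughLinesP(g[:225],1,np.pi/360,25,minLineLength=28,maxLineGap=4)[:,0]:
    p=toz(c,a.reshape(2,2),.045)[:,:2];dd=p[1]-p[0];print(a,((np.arctan2(dd[1],dd[0])+np.pi/2)%np.pi-np.pi/2).round(3),p.round(4).tolist())
im=viewer.get_image("scene");sc=cam("scene")
hs=cv2.cvtColor(im,cv2.COLOR_BGR2HSV);b=cv2.inRange(hs,(105,150,60),(130,255,255));n,_,s,ct=cv2.connectedComponentsWithStats(b)
for i in range(1,n):
    q=toz(sc,[ct[i]],.047)[0]
    if 4<s[i,4]<200 and .55<q[0]<.8: print("blue",s[i],q.round(4))
E
```

```text
23.15 strip frame -0.0382 0.0007 f -9.9 [-9.8 -0.8 -4.4] h 0.123 tilt [-0.002   0.0004] tq [-0.11  2.06 -0.15]
[ 51 215 143 215] -1.446 [[0.625, -0.0742], [0.6195, -0.0299]]
[197 147 314 147] -1.446 [[0.5834, -0.0064], [0.5767, 0.0469]]
[197 149 312 149] -1.446 [[0.5843, -0.0063], [0.5777, 0.0461]]
[197 152 320 152] -1.446 [[0.5857, -0.0062], [0.5787, 0.05]]
[373 215 461 215] -1.446 [[0.6056, 0.0809], [0.6003, 0.1233]]
[229 113 288 113] -1.446 [[0.5665, 0.0067], [0.5633, 0.0328]]
[ 30 147  51  72] -0.312 [[0.5929, -0.0823], [0.559, -0.0713]]
[318 224 320 191] 0.116 [[0.6135, 0.0552], [0.597, 0.0532]]
[ 26 147  46  73] -0.307 [[0.5931, -0.0841], [0.5597, -0.0735]]
[ 63 203  91 203] -1.446 [[0.6181, -0.0682], [0.6165, -0.0548]]
[ 8 57 44 75] 1.221 [[0.5552, -0.0893], [0.5606, -0.0744]]
[237 183 239 153] 0.043 [[0.598, 0.0137], [0.5837, 0.0131]]
[306 125 310  96] 0.023 [[0.5674, 0.0416], [0.5549, 0.0413]]
[ 25 146  42  86] -0.318 [[0.5927, -0.0845], [0.5653, -0.0755]]
[287 142 287 114] 0.148 [[0.576, 0.0343], [0.5637, 0.0324]]
blue [280 211   3   5   7] [0.6894 0.0344 0.047 ]
blue [143 217   5   4   8] [ 0.5962 -0.3997  0.047 ]
blue [214 238   3   8  13] [ 0.7585 -0.1993  0.047 ]
```

The box hasn't slipped in the grip: its back edge is still at row 149 and parallel. The stop has moved in about 12 mm and the force along its axis is 9.9 N. I'll hold.

Request:
{"api": "jog_arm", "payload": {"moves": [[0,0,0,0,50],[0,0,0,0,50],[0,0,0,0,50],[0,0,0,0,50],[0,0,0,0,50],[0,0,0,0,50],[0,0,0,0,50],[0,0,0,0,50],[0,0,0,0,50],[0,0,0,0,50],[0,0,0,0,50],[0,0,0,0,50],[0,0,0,0,50],[0,0,0,0,50],[0,0,0,0,50],[0,0,0,0,50],[0,0,0,0,50],[0,0,0,0,50],[0,0,0,0,50],[0,0,0,0,50]]}}

```text
t: 25.75
tcp_pos: [0.6317, 0.0284, -0.0101]
eef_rot: [-0.062, 0.998, 0.0, -0.001]
ft_force: [-9.9, -0.6, -3.7]
opening: 0.0596
gripper_force: 30.0
```

Request:
{"api": "jog_arm", "payload": {"moves": [[0,0,0,0,50],[0,0,0,0,50],[0,0,0,0,50],[0,0,0,0,50],[0,0,0,0,50],[0,0,0,0,50],[0,0,0,0,50],[0,0,0,0,50]]}}

```text
t: 26.75
tcp_pos: [0.6317, 0.0284, -0.0101]
eef_rot: [-0.062, 0.998, 0.0, -0.001]
ft_force: [-9.2, 0.0, -3.9]
opening: 0.0598
gripper_force: 30.0
```

```bash
python3 s.py; python3 -c "
from h import *
print(env.sign_off())"
```

```text
26.75 strip frame -0.0382 0.0007 f -9.1 [-9.2  0.  -3.9] h 0.123 tilt [-0.002   0.0004] tq [-0.11  2.   -0.19]
the job is handed in; nothing more can be done
None
```

I turned the dial to green, held the box pressed against the middle of the stop at about 9–10 N for over 3 s and handed the job in while still pressing; I don't have the verdict, and I last measured the dial (-0.31 rad) before gripping the box for the slide.

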